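# Hold a stoppered glass cell in the photometer's light path

## Robot

A 6-joint arm with a two-finger parallel gripper is mounted at the origin on a cart in front of the work surface, level with it; the furniture and walls round the work are solid. World frame = base frame: x ahead of the robot, y to its left, z up, the work surface at z = 0. Lengths are in m, angles in rad, forces in N, time in s.
With the tool pointing down it reaches from about 0.35 to 0.8 m from the base axis. Payload 7.3 kg.
Tool frame: the origin (TCP) lies at the centre of the arm's flange, where the gripper is bolted on; the fingertips stand 173 mm ahead of it and the grasp point (between the pads) lies 155 mm ahead of it (ctrl.tip_extent is the distance from the TCP to the fingertips, in m); z points along the fingers, y is the line along which they close (so a half turn about z gives the same grasp; the last joint's range is limited). The gripper opens to 85 mm and grips with 20 to 120 N. Pads are 22 mm wide; open, the fingers measure 114 mm over their backs; the gripper's body (76 mm by 85 mm) begins 54 mm behind the grasp point. The pads swing forward as they close: fully open they stand 13 mm farther back than shut.
Start: joints at [1.059, 0.342, 1.524, -0, 1.275, -0.146], TCP at [0.188, 0.49, 0.405] pointing down, gripper open.
Joint ranges: [-2.53, 2.53], [-0.77, 2.02], [0.04, 2.7], [-1, 4.14], [0.28, 2.66], [-3.11, 3.11]. Speed limits (rad/s): [2.57, 2.57, 3.14, 3.14, 3.14, 3.14].

## Interface

Orientations are given as a unit quaternion [w, x, y, z].
In Python, from cell import ctrl gives the robot as it stands.
- The arm moves only by the tool send_rows, never from a script. Its argument "moves" is one flat list of numbers, 6 for each row, row after row: the shift along the tool's x, y, z in m, then the turn, a rotation vector about the tool's x, y, z in degrees. A call has 1 to 8 rows; each row shifts and turns the commanded pose from where the row before left it, along the tool's axes as they then stand; what a row does not reach is not made up. A row lasts 1/10 s, in which the tool goes at most 50 mm and 8.59 degrees, less where a joint would pass 70% of its speed; a pose out of reach is approached as far as the arm can. A call is refused whole if a number of a shift passes 0.05 or a number of a turn 8.59, either way. A call with a gripper value outside its range is refused whole. "jaw" is the opening, from 0 (shut) to 1 (fully open), set as the call begins (left out, the last holds). The fingers move at their own pace and stop on an object; the grip force is fixed at half the most. Time passes only in rows, so rows that do not move let the fingers close. It gives the time, the measured TCP pose, the force, the opening and the grip force at its end, in the units of the state.
- ctrl.sense(): the state, without advancing time (a new reading comes with each control period).
- ctrl.camera(name): name is "scene" or "side" or "wrist"; returns a dict with "frame" (400x640x3 uint8, red, green, blue), "z_map" (400x640 float32, m along the optical axis (not along the pixel's ray), 0 where there is no reading), "K" (3x3 intrinsics, pixels), "D" ([k1, k2, p1, p2, k3] as OpenCV has them; the pictures are not rectified), "rvec" (rotation vector, rad) and "tvec" (3), from world to camera coordinates, as OpenCV has them; the wrist camera has in their place "hand_eye" (4x4, takes a point from camera to tool coordinates, whose origin is the TCP and whose axes are the flange's). Camera axes: x right, y down, z forward; pixel columns grow to the right and rows downward; lengths in m; the calibration is good to about 2 mm. A picture is of the moment at which its call begins: read the wrist's pose just before it.
- ctrl.hand_in(): hands the job in; it is judged then, once.
The state is a dict: "t": time; "q": joint angles; "qvel": joint speeds; "joint_torque": joint torques, N m; "tcp_pos": TCP position; "tool_rot": TCP orientation; "wrist_force": force on the tool from outside, world axes, zero at the start; "torque": the same for the moment, N m; "grip_width": finger opening in m; "gripper_force": force on a finger pad.
Only numpy, scipy, OpenCV 4.12 (cv2) and the standard library are available. Lean on these libraries where they do the work, as an engineer would, in place of code of your own. Each camera call takes 0.05 s, during which the arm holds its last target. There are 200 camera calls.

## Task

Slide the lamp shutter of the open photometer fully open, then lift the stoppered glass cell out of the rack, gently and touching it with the fingers only on its frosted long sides, never on the clear end windows. Hold it upright in the light path, centred between the two lens barrels with the beam axis through the middle of both end windows, without knocking the optics; leave everything else where it stands, and finish still holding the cell there (do not put it down or let go).

Things in the scene. Friction and masses are not known exactly. Their poses are not given: they have to be found in the camera images.
- photometer: open-path photometer, fixed: rail 72 x 236 mm, 14 mm high, with two facing grey heads, tops 88 mm above the table, and an empty gap between them, open above and to +x and -x. Origin: underside centre. y is the beam direction (lamp head with fins and shutter at +y, detector head with brass socket at -y); x points away from the robot, z up
- beam_mid (a point): point on the beam axis midway between the two dark round lens barrels (34 mm diameter, faces at y = +33 and -33 mm from here, so the gap is 66 mm long), 60 mm above the table. Axes as the photometer's: the beam runs along y
- shutter (a joint): slide of the steel shutter blade on the lamp head, 48 mm from beam_mid towards +y: 0 closed, 0.024 m fully open (end stop). Opens along the photometer's +x, away from the robot; friction about 2 N, stays where it is left. Starts 0 to 5 mm open
- shutter_knob (a point): middle of the black shutter knob, an upright cylinder 14 mm in diameter and 22 mm tall (95 to 117 mm above the table, higher than all else on the photometer) on the blade; moves with it. Can be pinched from above or pushed along +x
- rack: white plastic cell rack, fixed: 44 (x) x 226 (y) x 24 mm high, on a dark foot plate 52 x 234 mm, 4 mm thick. Origin: underside centre. Three wells in a row along its y, at y = -70, 0 and +70 mm, each 22.5 x 47.5 mm, floor 8 mm above the table. A glass cell stands in each, long axis along the row; which well holds which cell varies
- cell: stoppered thin-walled glass cell 20 (x) x 45 (y) x 55 mm (z), about 90 g, with a fixed round white stopper on top (19 mm diameter, 73 mm tall in all). Long sides x = +-10 mm frosted: grip only these; short ends y = +-22.5 mm clear windows. Origin: underside centre; 39 mm stand free above the rack. Breaks at 90 N of finger force (both pads added): squeeze with 20 to 30 N
- cell_mid (a point): centre of the cell between its two windows, 27.5 mm above its underside; the point to bring onto beam_mid
- cell_window_a: clear end window of the stoppered cell at its y = -22.5 mm end, 16 mm wide, full height; not to be touched by the fingers. Origin at its lower edge
- cell_window_b: clear end window of the stoppered cell at its y = +22.5 mm end, 16 mm wide, full height; not to be touched by the fingers. Origin at its lower edge
- spare_1: empty cell of the same size with an open neck and no stopper (62 mm tall), in another well; stays there
- spare_2: second empty cell, same as spare_1; stays there
- vial_a: loose screw-cap vial, 25 mm diameter, 62 mm tall, right of the rack; stays
- vial_b: second loose vial of that size; stays
- tin: loose flat round tin, 66 mm diameter, 24 mm high, near the left front corner; stays
- tape: loose roll of tape, 74 mm diameter, 25 mm high, lying on the wooden case at the right; stays
Mind the look-alikes: they are no part of the job. Leave any red or yellow look-alike of the cell alone.

How it is judged:
On the way, in this order (a step that is already met when the one before it is completed fails the run):
1. the shutter is opened while the cell still stands in the rack (value of joint shutter above 0.02 m and distance of cell from where it was at the start of the episode below 0.008 m), for 0.2 s.
2. the stoppered cell is lifted clear of the rack, upright, in the fingers (z of cell in the frame of rack above 0.026 m and angle between cell's own z axis and vertical below 0.25 rad and contact force between the fingers and cell above 4 N and contact force between cell and rack below 0.2 N), for 0.2 s.
At the end, for the whole second after the job is handed in: The fingers hold the cell still, its middle on the beam midway between the barrels (within 5 mm sideways, 8 mm along it and in height), its long axis within 0.12 rad of the beam and upright within 0.12 rad, touching neither photometer nor rack; the shutter is at least 20 mm open (x of cell_mid in the frame of beam_mid between -0.005 and 0.005 m and y of cell_mid in the frame of beam_mid between -0.008 and 0.008 m and z of cell_mid in the frame of beam_mid between -0.008 and 0.008 m and angle between the y axis of cell and the y axis of photometer, either way round below 0.12 rad and angle between cell's own z axis and vertical below 0.12 rad and linear speed of cell below 0.02 m/s and angular speed of cell below 0.2 rad/s and contact force between the fingers and cell above 4 N and contact force between cell and photometer below 0.3 N and contact force between cell and rack below 0.3 N and value of joint shutter above 0.02 m); the arm keeps its last pose, push and grip.
It fails at once if the fingers touch a clear window of the cell (contact force between the fingers and cell_window_a above 0.3 N or contact force between the fingers and cell_window_b above 0.3 N).
It fails at once if the cell is squeezed with more than 90 N in all (both pads added) (contact force between the fingers and cell above 90 N).
It fails at once if the cell is knocked against the photometer (more than 3 N) (contact force between cell and photometer above 3 N).
It fails at once if an empty cell is shifted or lifted by more than 10 mm or tipped (distance of any of spare_1, spare_2 from where it was at the start of the episode above 0.01 m or angle between any of spare_1, spare_2's own z axis and vertical above 0.25 rad).
It fails at once if a vial, the tin or the tape is moved by more than 15 mm (distance of any of vial_a, vial_b, tin, tape from where it was at the start of the episode above 0.015 m).
It also fails if it takes over 42 s, if anything falls off the work surface, if the arm or the gripper's body presses on something with over 40 N, if the wrist force passes 120 N, or if a joint passes its speed limit or range.

## Working session

There is one attempt and no reset: what is moved stays moved. The work goes in short steps, Python scripts to look and compute and a tool call to move; the robot and the scene stay as the last step left them, time stands still between calls to the robot, and variables do not carry over. Pictures are saved under pics/ and viewed, at most 10 in all, crops included, and the job is handed in when it is done.

Besides the shell and the picture viewer there is one more tool, called after "Call:" as name(argument=value, ...) on one line, values as JSON. send_rows: Moves the arm, as the interface text tells. Its arguments: {"type":"object","properties":{"moves":{"type":"array","items":{"type":"number"}},"jaw":{"type":"number"}},"required":["moves"]}

```bash
mkdir -p pics && cat > h.py <<'E'
import numpy as np, cv2
from cell import ctrl
from scipy.spatial.transform import Rotation as R
def snap(name):
    s=ctrl.sense(); c=ctrl.camera(name)
    if name=='wrist':
        T=np.eye(4); q=s['tool_rot']; T[:3,:3]=R.from_quat([q[1],q[2],q[3],q[0]]).as_matrix(); T[:3,3]=s['tcp_pos']
        M=T@np.array(c['hand_eye'])
    else:
        W=np.eye(4); W[:3,:3]=cv2.Rodrigues(np.array(c['rvec'],float))[0]; W[:3,3]=np.ravel(c['tvec']); M=np.linalg.inv(W)
    c['M']=M   # camera to world
    return c
def ray(c,uv):
    p=cv2.undistortPoints(np.array(uv,float).reshape(-1,1,2),np.array(c['K'],float),np.array(c['D'],float)).reshape(-1,2)
    return np.c_[p,np.ones(len(p))]
def onplane(c,uv,z):
    d=ray(c,uv)@c['M'][:3,:3].T; o=c['M'][:3,3]
    return o+d*((z-o[2])/d[:,2])[:,None]
def cloud(c):
    h,w=c['z_map'].shape; u,v=np.meshgrid(np.arange(w),np.arange(h))
    d=ray(c,np.c_[u.ravel(),v.ravel()])*c['z_map'].reshape(-1,1)
    P=d@c['M'][:3,:3].T+c['M'][:3,3]; P[c['z_map'].ravel()==0]=np.nan
    return P.reshape(h,w,3)
def save(c,n): cv2.imwrite('pics/'+n,c['frame'][:,:,::-1])
E
python3 - <<'E'
from h import *
for n in ('scene','side'):
    c=snap(n); save(c,n+'0.png'); np.savez(n+'0.npz',**c); print(n,c['M'][:3,3].round(3))
print(ctrl.sense()['tool_rot'])
E
```

```text
scene [0.23  0.497 0.678]
side [ 0.214 -0.591  0.691]
[-2.16859217e-04  1.81868723e-01  9.83322582e-01 -6.48553470e-04]
```

View pics/scene0.png

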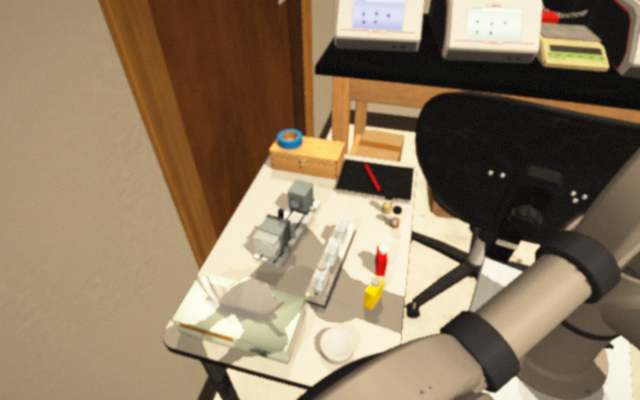

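View pics/side0.png

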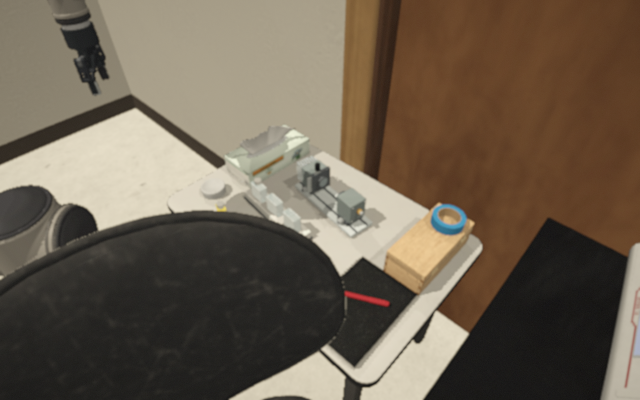

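The scene view shows the photometer at about (285,225), with its knob at (281,214), and the rack running from (350,225) to (315,300) with three cells. Red and yellow look-alikes stand at (381,260) and (373,293). The side view has the knob at (318,167) and the cells from about (258,185) to (300,225).

```bash
python3 - <<'E'
from h import *
c=dict(np.load('scene0.npz')); P=cloud(c); f=c['frame'].astype(int)
for n,(u,v) in dict(knob=(281,214),head1=(270,236),head2=(302,188),rackA=(350,228),rackB=(312,298),tissue=(240,300),red=(382,250),case=(305,150),tape=(283,137),tin=(337,343),tray=(375,175)).items(): print(n,P[v,u].round(3))
z=P[...,2]
m=(z>-.02)&(z<.2)&(P[...,0]>.3)
# dark pixels near z 0.1-0.117
k=(f.sum(2)<150)&(z>.088)&(z<.125)&m
ys,xs=np.where(k); print('knob',len(xs),xs.min() if len(xs) else 0, P[k].mean(0), P[k].std(0))
# rack top: white near 24mm
k=m&(abs(z-.024)<.005)&(f.min(2)>150)
print('rack',k.sum(),P[k].min(0),P[k].max(0))
cr=cv2.resize(c['frame'][160:320,220:420],None,fx=4,fy=3.75,interpolation=cv2.INTER_CUBIC); cv2.imwrite('pics/crop0.png',cr[:600,:,::-1])
E
```

```text
knob [0.585 0.043 0.11 ]
head1 [0.584 0.091 0.084]
head2 [ 0.604 -0.076  0.088]
rackA [ 0.463 -0.067  0.024]
rackB [0.449 0.143 0.014]
tissue [0.545 0.248 0.078]
red [ 0.358 -0.     0.072]
case [ 0.694 -0.241  0.072]
tape [ 0.779 -0.254  0.082]
tin [0.357 0.208 0.02 ]
tray [ 0.495 -0.305  0.011]
knob 1066 198 [ 0.73029735 -0.2922988   0.10701926] [0.28103706 0.19975176 0.01057937]
rack 1570 [ 0.32488137 -0.19443382  0.01906159] [0.58888897 0.31670085 0.02899886]
```

View pics/crop0.png

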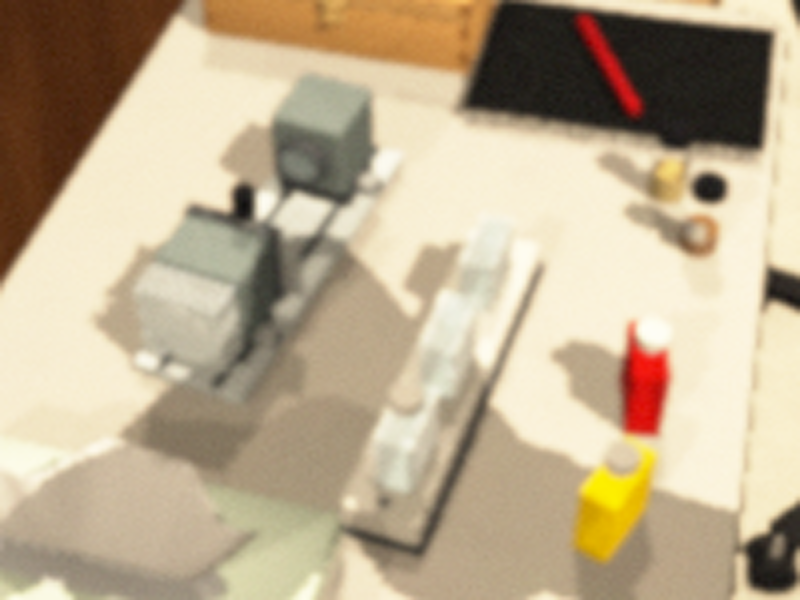

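The stopper shows at crop (407,395), so the stoppered cell is in the +y well of the rack. I'm turning the tool so its y axis lies along world x before approaching.

Call:
send_rows(moves=[0,0,0,0,0,8.59,0,0,0,0,0,8.59,0,0,0,0,0,8.59,0,0,0,0,0,8.59,0,0,0,0,0,8.59,0,0,0,0,0,8.59,0,0,0,0,0,8.59,0,0,0,0,0,8.59], jaw=1)

```text
t: 0.9
tcp_pos: [0.1877, 0.4902, 0.4043]
tool_rot: [0.0, 0.707, 0.707, -0.0]
wrist_force: [-0.5, -0.3, -0.5]
grip_width: 0.0856
gripper_force: 0.0
```

Call:
send_rows(moves=[-0.05,0.04,0,0,0,0,-0.05,0.04,0,0,0,0,-0.05,0.04,0,0,0,0,-0.05,0.04,0,0,0,0,-0.05,0.04,0,0,0,0,-0.05,0.04,0,0,0,0,-0.05,0.04,0,0,0,0,-0.05,0.02,0,0,0,0])

```text
t: 1.7
tcp_pos: [0.4283, 0.1702, 0.4045]
tool_rot: [0.0, 0.705, 0.709, 0.0]
wrist_force: [1.2, -0.1, 0.7]
grip_width: 0.0853
gripper_force: 0.0
```

```bash
python3 - <<'E'
from h import *
c=snap('wrist'); save(c,'w1.png'); np.savez('w1.npz',**c); s=ctrl.sense(); print(s['tcp_pos'],s['tool_rot'],s['q'],c['M'])
E
```

```text
[0.43034055 0.16447572 0.40429547] [ 0.00185611  0.70677617  0.7074341  -0.00099927] [ 0.19975757  0.22468414  1.69065172 -0.00446083  1.22587164  0.20033463] [[ 9.99978406e-01  6.24707419e-03  2.03980702e-03  4.28758392e-01]
 [ 6.56998936e-03 -9.57349156e-01 -2.88858837e-01  2.44396674e-01]
 [ 1.48284942e-04  2.88866001e-01 -9.57369527e-01  3.74320147e-01]
 [ 0.00000000e+00  0.00000000e+00  0.00000000e+00  1.00000000e+00]]
```

View pics/w1.png

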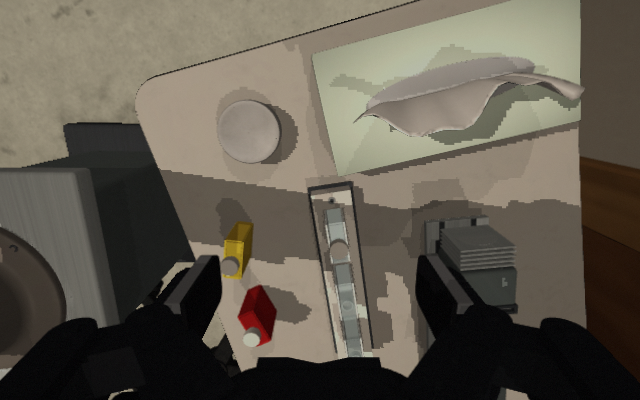

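The wrist view has the stoppered cell at (338,240) in the +y well, with the rack slightly yawed and the lamp head at (478,260). I'm moving further to -y to see everything.

Call:
send_rows(moves=[-0.05,0.03,0,0,0,0,-0.05,0.03,0,0,0,0,-0.05,0.03,0,0,0,0,-0.03,0,0,0,0,0,0,0,0,0,0,0,0,0,0,0,0,0])

```text
t: 2.35
tcp_pos: [0.5047, 0.0136, 0.4042]
tool_rot: [-0.001, 0.706, 0.708, -0.0]
wrist_force: [-0.5, 0.4, 1.1]
grip_width: 0.0853
gripper_force: 0.0
```

```bash
python3 - <<'E'
from h import *
c=snap('wrist'); save(c,'w2.png'); np.savez('w2.npz',**c); s=ctrl.sense(); print(s['tcp_pos'],s['tool_rot'],c['M'][:3,3])
E
```

```text
[0.50456069 0.01428751 0.40444978] [-4.81289093e-04  7.05183030e-01  7.09025147e-01 -4.65652084e-05] [0.5051725  0.08778095 0.37411089]
```

View pics/w2.png

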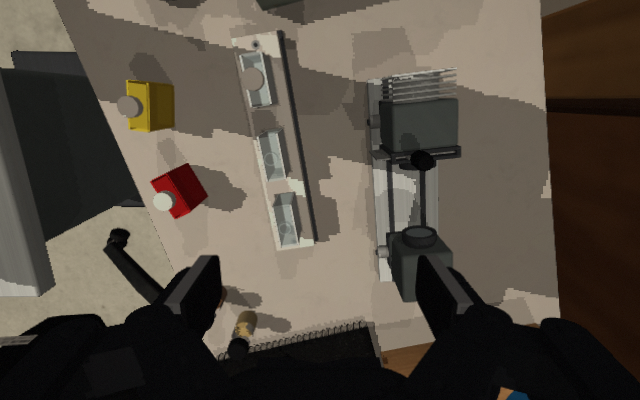

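The view shows the knob at (423,158), the stoppered cell's stopper at (252,80), the rack corners at about (234,38) and (313,245), and the photometer heads at (418,125) and (420,265).

```bash
python3 - <<'E'
from h import *
c=dict(np.load('w2.npz')); P=cloud(c); f=c['frame'].astype(int); z=P[...,2]
def box(m,n):
    m=cv2.morphologyEx(m.astype(np.uint8),cv2.MORPH_OPEN,np.ones((2,2)))
    q=P[m>0]; r=cv2.minAreaRect((q[:,:2]*1000).astype(np.float32)); print(n,len(q),np.round(r[0],1),np.round(r[1],1),round(r[2],2),'z',np.median(q[:,2]).round(4))
    return q
def win(u0,u1,v0,v1):
    w=np.zeros(z.shape,bool); w[v0:v1,u0:u1]=1; return w
q=box(win(400,450,140,180)&(z>.112),'knobtop')
q=box(win(370,470,90,165)&(abs(z-.088)<.004),'lamp top')
q=box(win(385,460,225,310)&(abs(z-.088)<.004),'det top')
q=box(win(360,450,60,290)&(abs(z-.014)<.004),'rail')
q=box(win(225,325,25,255)&(abs(z-.024)<.005),'rack top')
q=box(win(225,325,25,255)&(abs(z-.004)<.003)&(f.sum(2)<150),'rack foot')
q=box(win(235,280,50,115)&(abs(z-.081)<.004),'stopper')
for n,w in dict(c0=win(235,280,45,115),c1=win(255,290,120,190),c2=win(265,305,188,250)).items(): q=box(w&(abs(z-.063)<.004),n)
for uv in [(423,157),(252,80),(258,80),(418,125),(420,237)]: print(uv,P[uv[1],uv[0]].round(4))
E
```

```text
knobtop 271 [606.1  28.1] [15.5 55.2] 54.71 z 0.117
lamp top 3989 [608.1  34.5] [73.3 92.7] 42.44 z nan
det top 955 [609.1 -60.1] [ 73.1 207.1] 24.83 z nan
rail 5213 [604.1 -11.9] [ 77.3 244.1] 8.19 z nan
rack top 4962 [461.4  26.8] [ 44.3 238.6] 8.9 z nan
rack foot 740 [485.7  35.1] [  4.1 234. ] 9.28 z nan
stopper 436 [446.7  99.1] [27.2 17.7] 39.4 z nan
c0 871 [447.  101.2] [25.9 45.5] 8.93 z nan
c1 941 [461.4  27.6] [24.6 55.6] 0.88 z nan
c2 795 [473.1 -44.7] [23.8 65. ] 2.17 z nan
(423, 157) [0.5865 0.0438 0.1172]
(252, 80) [0.4498 0.1013 0.0823]
(258, 80) [0.4547 0.1013 0.082 ]
(418, 125) [0.5886 0.066  0.0889]
(420, 237) [ 0.6048 -0.0424  0.0738]
```

```bash
python3 - <<'E'
from h import *
c=dict(np.load('w2.npz')); P=cloud(c); f=c['frame'].astype(int); z=P[...,2]
def comp(m,x,y,n,r=.2,k=3):
    m=(m&(np.hypot(P[...,0]-x,P[...,1]-y)<r)).astype(np.uint8)
    m=cv2.morphologyEx(m,cv2.MORPH_OPEN,np.ones((k,k)))
    N,L,S,C=cv2.connectedComponentsWithStats(m); i=1+np.argmax(S[1:,4]); q=P[L==i]
    r=cv2.minAreaRect((q[:,:2]*1000).astype(np.float32)); print(n,len(q),'mean',(q.mean(0)*1000).round(1),'rect',np.round(r[0],1),np.round(r[1],1),round(r[2],2)); return L==i
comp((z>.113)&(z<.122),.5865,.044,'knob',.02,2)
for a,x,y,n in [(.088,.588,.075,'lamp'),(.088,.61,-.075,'det')]: comp(abs(z-a)<.003,x,y,n,.06)
comp(abs(z-.014)<.003,.6,-.01,'rail',.15)
comp((abs(z-.024)<.003),.461,.027,'rack',.14,2)
comp((abs(z-.081)<.003),.449,.1,'stopper',.03,2)
comp((abs(z-.063)<.003),.447,.1,'celltop',.04,2)
# barrel: det lens
for x,y in [(.59,.044)]: pass
c=dict(np.load('w1.npz')); P=cloud(c); z=P[...,2]
comp((abs(z-.081)<.003),.449,.1,'stopper w1',.03,2)
comp((abs(z-.063)<.003),.447,.1,'celltop w1',.04,2)
comp(abs(z-.088)<.003,.588,.075,'lamp w1',.06)
c=dict(np.load('scene0.npz')); P=cloud(c); z=P[...,2]
comp((z>.107)&(z<.124),.5865,.044,'knob scene',.02,2)
E
```

```text
knob 261 mean [591.3  37.7 109.3] rect [606.1  28.1] [15.4 55.1] 54.54
lamp 3601 mean [594.8  62.8  88.4] rect [595.4  60.4] [60.  49.7] 6.35
det 671 mean [593.4 -79.2  87.2] rect [593.2 -81.5] [15.2 53.1] 2.17
rail 4100 mean [601.4 -21.   14.5] rect [604.9 -23.1] [ 71.9 104.7] 6.73
rack 4847 mean [nan nan nan] rect [461.4  26.7] [ 44.3 238.3] 8.93
stopper 433 mean [nan nan nan] rect [445.6 100.2] [27.7 13.1] 36.0
celltop 866 mean [nan nan nan] rect [447.  101.2] [25.9 45.5] 8.93
stopper w1 281 mean [450.6 101.6  79.3] rect [452.6  91.8] [18.1 41.5] 13.51
celltop w1 375 mean [nan nan nan] rect [452.2 104.3] [18.2 43.8] 16.68
lamp w1 1625 mean [602.4  67.9  88.2] rect [598.8  60.9] [53.4 50. ] 6.96
knob scene 36 mean [nan nan nan] rect [609.6  -1.9] [ 10.6 107.3] 29.7
```

```bash
python3 - <<'E'
from h import *
for fn in ('w2','w1'):
    c=dict(np.load(fn+'.npz')); P=cloud(c); z=P[...,2]
    def near(x,y,r,z0,t,n):
        q=P[(np.hypot(P[...,0]-x,P[...,1]-y)<r)&(abs(z-z0)<t)]*1000
        if len(q)<5: return
        lo,hi=np.percentile(q,[3,97],0); e=cv2.minEnclosingCircle(q[:,:2].astype(np.float32)); print(fn,n,len(q),'mean',q.mean(0).round(1),'mid',((lo+hi)/2).round(1),'ext',(hi-lo).round(1),'circ',np.round(e[0],1),round(e[1],1))
    near(.587,.044,.014,.117,.0025,'knob')
    near(.449,.1,.014,.081,.003,'stopper')
    near(.449,.1,.035,.063,.002,'celltop')
c=dict(np.load('w2.npz')); P=cloud(c); z=P[...,2]
# rail long edges: points z~.014, x-extents per y slice; det lens barrel top ; rack edges per y slice
def edges(z0,t,xr,ys,n):
    a=[]
    for y in ys:
        s=P[(abs(z-z0)<t)&(abs(P[...,1]-y)<.003)&(P[...,0]>xr[0])&(P[...,0]<xr[1])][:,0]*1000
        if len(s)>5: a.append((y,s.min().round(1),s.max().round(1)))
    print(n,*a)
edges(.014,.003,(.53,.68),np.arange(-.05,.04,.012),'rail')
edges(.088,.003,(.53,.68),np.arange(.04,.11,.01),'lamp')
edges(.024,.003,(.42,.52),np.arange(-.07,.14,.015),'rack')
s=P[(z>.07)&(z<.079)&(abs(P[...,0]-.605)<.03)&(P[...,1]<0)&(P[...,1]>-.07)]*1000
print('barrel top',len(s),s.mean(0).round(1),s.min(0).round(1),s.max(0).round(1))
E
```

```text
w2 knob 248 mean [588.1  40.  117. ] mid [588.2  39.9 116.6] ext [11.5 11.9  3.6] circ [588.1  39.7] 7.4
w2 stopper 435 mean [449.7 102.2  81.6] mid [449.6 102.1  81.5] ext [16.7 15.6  2.8] circ [449.5 102.4] 9.7
w2 celltop 841 mean [450.3 103.3  63.4] mid [449.3 102.5  63.4] ext [22.6 43.   2.7] circ [449.3 102.5] 23.9
w1 stopper 282 mean [449.4 103.7  81.3] mid [449.3 103.4  80.6] ext [16.4 16.   3.9] circ [449.4 103. ] 9.4
w1 celltop 470 mean [448.7 108.4  63.3] mid [449.5 103.2  63.2] ext [22.2 43.5  2.5] circ [449.6 102.8] 24.1
rail (np.float64(-0.05), np.float64(572.0), np.float64(644.5)) (np.float64(-0.038000000000000006), np.float64(570.3), np.float64(641.4)) (np.float64(-0.02600000000000001), np.float64(569.5), np.float64(640.2)) (np.float64(-0.014000000000000012), np.float64(567.9), np.float64(638.9)) (np.float64(-0.0020000000000000157), np.float64(566.1), np.float64(637.5)) (np.float64(0.009999999999999981), np.float64(565.2), np.float64(636.3)) (np.float64(0.021999999999999978), np.float64(563.7), np.float64(635.1)) (np.float64(0.033999999999999975), np.float64(562.0), np
[... 962 characters left out ...]
7.5)) (np.float64(0.01999999999999999), np.float64(440.8), np.float64(485.4)) (np.float64(0.03499999999999999), np.float64(438.1), np.float64(482.4)) (np.float64(0.04999999999999999), np.float64(435.7), np.float64(480.6)) (np.float64(0.065), np.float64(433.6), np.float64(477.7)) (np.float64(0.07999999999999999), np.float64(431.2), np.float64(475.9)) (np.float64(0.09499999999999997), np.float64(427.3), np.float64(473.3)) (np.float64(0.10999999999999999), np.float64(425.2), np.float64(470.8)) (np.float64(0.125), np.float64(422.9), np.float64(468.2)) (np.float64(0.13999999999999999), np.float64(420.6), np.float64(465.8))
barrel top 519 [605.7 -49.7  75. ] [583.8 -69.5  70.1] [632.2 -40.2  79. ]
```

The photometer is yawed about 6.6° with beam_mid at about (0.6025, -0.0065), and the rack is yawed about 9°. I'll close the jaw and come down on the -x side of the knob.

Call:
send_rows(moves=[0,0,0,0,0,-6.3,0.016,0.026,0,0,0,0,0,0.026,0.03,0,0,0,0,0,0.04,0,0,0,0,0,0.03,0,0,0,0,0,0.015,0,0,0,0,0,0,0,0,0], jaw=0)

```text
t: 3.1
tcp_pos: [0.5536, 0.0374, 0.2874]
tool_rot: [-0.002, 0.664, 0.748, -0.001]
wrist_force: [0.4, -0.4, -0.2]
grip_width: 0.0
gripper_force: 0.0
```

```bash
python3 - <<'E'
from h import *
s=ctrl.sense(); c=snap('wrist'); save(c,'w3.png'); np.savez('w3.npz',**c); print(s['tcp_pos'],s['tool_rot'],s['wrist_force'],s['grip_width'],ctrl.tip_extent)
E
```

```text
[0.55362863 0.03737715 0.28739065] [-0.00217949  0.66424071  0.74751409 -0.00148568] [ 0.37721381 -0.40435666 -0.22281577] 2.9882724733764063e-05 0.1734
```

View pics/w3.png

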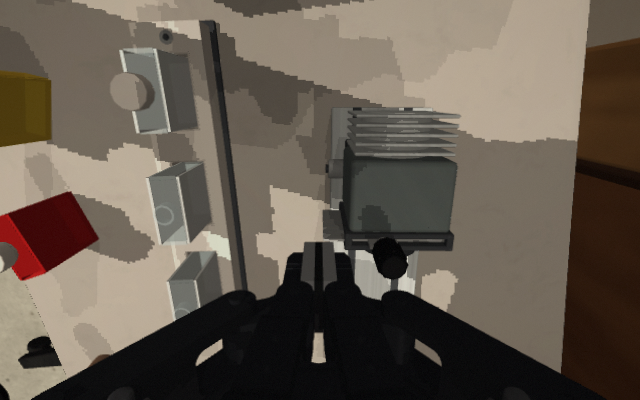

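The closed fingertips at (318,245) are lined up with the knob at (390,260), with clear space between. I'll lower 11 mm and push along +x.

Call:
send_rows(moves=[0,0,0.011,0,0,0,0,0.007,0,0,0,0,0,0.007,0,0,0,0,0,0.006,0,0,0,0,0,0.006,0,0,0,0,0,0.005,0,0,0,0,0,0,0,0,0,0])

```text
t: 3.85
tcp_pos: [0.5862, 0.0392, 0.279]
tool_rot: [0.001, 0.665, 0.747, 0.0]
wrist_force: [0.3, -0.6, 0.5]
grip_width: 0.0001
gripper_force: 0.1
```

```bash
cat > k.py <<'E'
from h import *
s=ctrl.sense(); c=snap('wrist'); np.savez('wk.npz',**c); print(s['tcp_pos'],s['wrist_force'])
P=cloud(c); z=P[...,2]; print(s['t'])
q=P[(z>.112)&(z<.1195)&(P[...,0]>s['tcp_pos'][0]+.016)&(P[...,0]<.65)&(abs(P[...,1]-.042)<.02)]*1000
if len(q)>5: m=np.array(cv2.minEnclosingCircle(q[:,:2].astype(np.float32))[0]); print(len(q),q.mean(0).round(1),m.round(1),"x'",(m-[602.5,-6.5])@[.993,.115])
E
python3 k.py
```

```text
[0.58619166 0.03918754 0.27895052] [ 0.27917608 -0.56900962  0.45991838]
3.85
631 [607.3  43.3 116.8] [607.4  42.6] x' 10.534622623443603
```

Call:
send_rows(moves=[0,0.002,0,0,0,0,0,0,0,0,0,0])

```text
t: 4.1
tcp_pos: [0.5874, 0.0393, 0.2786]
tool_rot: [-0.0, 0.665, 0.747, -0.0]
wrist_force: [-2.2, -0.1, 0.6]
grip_width: -0.0
gripper_force: 0.7
```

Call:
send_rows(moves=[0,0.002,0,0,0,0,0,0,0,0,0,0])

```text
t: 4.3
tcp_pos: [0.5894, 0.0395, 0.2786]
tool_rot: [-0.0, 0.665, 0.747, -0.0]
wrist_force: [-1.5, -0.9, 0.4]
grip_width: 0.0001
gripper_force: 0.8
```

Call:
send_rows(moves=[0,0.002,0,0,0,0,0,0,0,0,0,0])

```text
t: 4.5
tcp_pos: [0.5908, 0.0397, 0.2785]
tool_rot: [-0.001, 0.665, 0.747, -0.001]
wrist_force: [-5.8, -0.8, 2.7]
grip_width: -0.0001
gripper_force: 3.5
```

```bash
python3 k.py
```

```text
[0.59075183 0.03972975 0.27848948] [-5.77645193 -0.80141227  2.65149666]
4.5
569 [611.1  43.6 116.8] [610.6  42.5] x' 13.669324432373047
```

Call:
send_rows(moves=[0,0.002,0,0,0,0,0,0,0,0,0,0])

```text
t: 4.75
tcp_pos: [0.5918, 0.0399, 0.2784]
tool_rot: [-0.002, 0.665, 0.747, -0.002]
wrist_force: [-11.6, -3.0, 7.1]
grip_width: 0.0
gripper_force: 6.9
```

Call:
send_rows(moves=[0,0.001,0,0,0,0,0,0,0,0,0,0])

```text
t: 4.95
tcp_pos: [0.5923, 0.0399, 0.2784]
tool_rot: [-0.003, 0.665, 0.747, -0.003]
wrist_force: [-15.1, -3.7, 8.0]
grip_width: -0.0001
gripper_force: 8.5
```

The shutter is at its end stop: force is rising with no further travel. Now back off, rise, and go above the cell.

Call:
send_rows(moves=[0,-0.015,0,0,0,0,0,0,-0.04,0,0,0,0,0,-0.05,0,0,-2.6,0.03,-0.04,0,0,0,0,0.03,-0.04,0,0,0,0,0.022,-0.025,0,0,0,0,0,0,0,0,0,0,0,0,0,0,0,0], jaw=0.6)

```text
t: 5.75
tcp_pos: [0.4629, 0.1029, 0.3694]
tool_rot: [0.001, 0.648, 0.762, 0.001]
wrist_force: [1.3, 0.4, -0.8]
grip_width: 0.0513
gripper_force: 0.0
```

```bash
cat > m.py <<'E'
from h import *
s=ctrl.sense(); c=snap('wrist'); np.savez('w5.npz',**c); save(c,'w5.png'); P=cloud(c); z=P[...,2]; t=np.array(s['tcp_pos'])*1000
q4=s['tool_rot']; Rm=R.from_quat([q4[1],q4[2],q4[3],q4[0]]).as_matrix()
print(t,Rm[:,1],s['grip_width'],s['t'])
for n,z0,r in(('stopper',.081,.016),('celltop',.063,.03)):
    q=P[(np.hypot(P[...,0]-.4495,P[...,1]-.1025)<r)&(abs(z-z0)<.003)]*1000
    if len(q)>5:
        rc=cv2.minAreaRect(q[:,:2].astype(np.float32)); print(n,len(q),q[:,2].mean().round(1),np.round(rc[0],1),np.round(rc[1],1),round(rc[2],1),'tool delta',(Rm.T@(np.r_[rc[0],0]-np.r_[t[:2],0])).round(1))
q=P[(P[...,0]<.43)&(P[...,0]>.3)&(z>.03)&(z<.1)&(abs(P[...,1]-.1)<.05)]*1000
if len(q): print('left obstacles',len(q),q.min(0),q.max(0))
E
python3 m.py
```

```text
[462.91820356 102.91336787 369.42152581] [0.98689366 0.16135093 0.00260563] 0.05125019333180548 5.75
stopper 414 81.3 [449.6 102.9] [18.  18.1] 22.5 tool delta [  2.1 -13.2  -0. ]
celltop 745 63.4 [449.2 102.8] [19.6 44.7] 9.0 tool delta [  2.1 -13.5  -0. ]
left obstacles 1764 [326.57256733  56.21947408  30.02665863] [351.43788642 102.43610851  75.42317703]
```

View pics/w5.png

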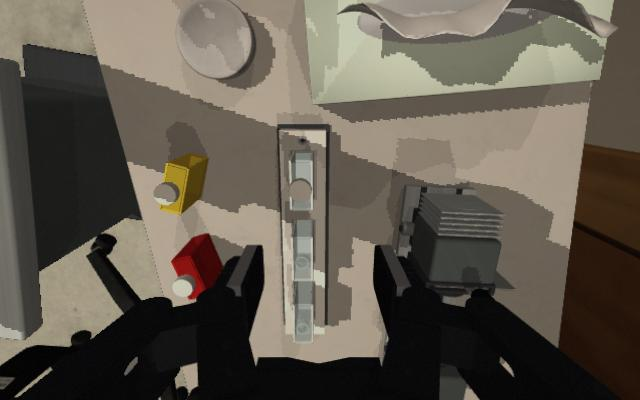

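The cell's top measures 19.6 x 44.7 mm, as it should. Its stopper shows at (301,190). The finger flanks are clear, so I'm descending onto it.

Call:
send_rows(moves=[0.002,-0.0135,0.02,0,0,0,0,0,0.04,0,0,0,0,0,0.04,0,0,0,0,0,0.035,0,0,0,0,0,0.02,0,0,0,0,0,0.01,0,0,0,0,0,0,0,0,0,0,0,0,0,0,0])

```text
t: 6.6
tcp_pos: [0.45, 0.1022, 0.2042]
tool_rot: [0.0, 0.648, 0.761, 0.001]
wrist_force: [0.3, -0.2, 0.9]
grip_width: 0.0515
gripper_force: 0.0
```

```bash
python3 m.py
```

```text
[449.95043175 102.17665976 204.22723899] [0.98715526 0.15975777 0.00139659] 0.05146396205881416 6.6
stopper 2349 81.3 [449.4 102.9] [18.3 19.4] 28.5 tool delta [ 0.8 -0.4 -0. ]
celltop 3351 63.3 [449.3 102.6] [56.  46.1] 7.7 tool delta [ 0.5 -0.6 -0. ]
left obstacles 20373 [328.85255356  54.86596147  30.00246375] [428.97003423 116.7332675   99.99519223]
```

Centred to under 1 mm. The glass is fragile, so I'll close in small jaw steps and watch the force.

Call:
send_rows(moves=[0,0,0,0,0,0,0,0,0,0,0,0,0,0,0,0,0,0], jaw=0.26)

```text
t: 6.95
tcp_pos: [0.4492, 0.1024, 0.2043]
tool_rot: [0.0, 0.648, 0.762, 0.0]
wrist_force: [0.6, 0.1, 0.6]
grip_width: 0.0223
gripper_force: 0.0
```

Call:
send_rows(moves=[0,0,0,0,0,0,0,0,0,0,0,0], jaw=0.24)

```text
t: 7.15
tcp_pos: [0.4489, 0.1024, 0.2038]
tool_rot: [-0.0, 0.648, 0.762, -0.0]
wrist_force: [-0.8, -0.5, 0.2]
grip_width: 0.0208
gripper_force: 0.4
```

Call:
send_rows(moves=[0,0,0,0,0,0,0,0,0,0,0,0], jaw=0.23)

```text
t: 7.35
tcp_pos: [0.4489, 0.1024, 0.2038]
tool_rot: [-0.0, 0.648, 0.762, -0.0]
wrist_force: [-1.8, -0.6, 4.2]
grip_width: 0.02
gripper_force: 10.7
```

Call:
send_rows(moves=[0,0,0,0,0,0,0,0,0,0,0,0], jaw=0.227)

```text
t: 7.55
tcp_pos: [0.4489, 0.1024, 0.2038]
tool_rot: [-0.0, 0.648, 0.762, -0.0]
wrist_force: [-2.7, -0.4, 5.0]
grip_width: 0.0193
gripper_force: 18.1
```

Call:
send_rows(moves=[0,0,-0.005,0,0,0,0,0,-0.01,0,0,0,0,0,-0.01,0,0,0,0,0,-0.01,0,0,0,0,0,0,0,0,0])

```text
t: 8.05
tcp_pos: [0.4496, 0.1025, 0.2404]
tool_rot: [0.001, 0.648, 0.762, 0.001]
wrist_force: [-0.2, -0.1, -0.2]
grip_width: 0.0198
gripper_force: 17.9
```

The cell is lifted and held. Next I raise it above everything and move towards the photometer for a closer look.

Call:
send_rows(moves=[0,0,-0.02,0,0,0,0,0,-0.03,0,0,0,0,0,-0.03,0,0,0,0,0,-0.01,0,0,2.6,-0.02,0.015,0,0,0,0,-0.035,0.025,0,0,0,0,-0.035,0.02,0,0,0,0,-0.02,0.012,0,0,0,0])

```text
t: 8.85
tcp_pos: [0.5346, -0.0007, 0.3287]
tool_rot: [0.001, 0.666, 0.746, 0.0]
wrist_force: [-0.2, 0.2, -1.4]
grip_width: 0.0201
gripper_force: 18.0
```

Call:
send_rows(moves=[0,0,0,0,0,0,0,0,0,0,0,0])

```text
t: 9.05
tcp_pos: [0.533, 0.0012, 0.3282]
tool_rot: [-0.001, 0.666, 0.746, -0.0]
wrist_force: [0.6, 0.4, -1.0]
grip_width: 0.0196
gripper_force: 18.0
```

```bash
cat > b.py <<'E'
from h import *
s=ctrl.sense(); c=snap('wrist'); np.savez('w6.npz',**c); save(c,'w6.png'); P=cloud(c)*1000; t=np.array(s['tcp_pos'])*1000
q4=s['tool_rot']; Rm=R.from_quat([q4[1],q4[2],q4[3],q4[0]]).as_matrix(); print(t.round(1),Rm.round(3).tolist(),s['t'],s['gripper_force'])
x,y,z=P[...,0],P[...,1],P[...,2]
def edges(z0,xr,ys,n):
    a=[]
    for yy in ys:
        v=x[(abs(z-z0)<3)&(abs(y-yy)<3)&(x>xr[0])&(x<xr[1])]
        if len(v)>5: a.append((int(yy),float(v.min().round(1)),float(v.max().round(1))))
    print(n,a)
edges(14,(530,680),range(-50,40,10),'rail')
for n,a in (('knob',(abs(z-117)<2.5)&(np.hypot(x-611,y-43)<15)),):
    v=P[a]; 
    if len(v)>5: print(n,len(v),cv2.minEnclosingCircle(v[:,:2].astype(np.float32)))
# head inner faces/barrels: along the axis, list max/min y of points z 60-80 (barrel top at 77)
v=P[(abs(z-76)<3)&(abs(x-605)<12)]; v=v[(v[:,1]<-20)&(v[:,1]>-60)]
if len(v)>5: print('det barrel',len(v),v.max(0).round(1),v.mean(0).round(1))
# held cell in tool coords: points close to the TCP axis
L=(P.reshape(-1,3)-t)@Rm; 
for n,lo,hi in (('stopper',115,127),('celltop',134,144)):
    m=(np.hypot(L[:,0],L[:,1])<27)&(L[:,2]>lo)&(L[:,2]<hi)&(abs(L[:,1])<9.5); v=L[m]
    if len(v)>5: print(n,len(v),'z med',np.median(v[:,2]).round(1),np.percentile(v,[2,98],0).round(1).tolist())
E
python3 b.py
```

```text
[533.    1.2 328.2] [[-0.114, 0.993, -0.001], [0.993, 0.114, 0.0], [0.001, -0.001, -1.0]] 9.05 18.01655799150467
rail [(-50, 571.7, 643.6), (-40, 570.6, 642.5), (-30, 569.7, 641.7), (-20, 568.3, 640.5), (-10, 567.6, 639.5), (0, 566.4, 638.6), (10, 564.8, 637.4), (20, 564.0, 635.7), (30, 562.6, 573.6)]
knob 510 ((609.3988037109375, 42.064125061035156), 7.671569347381592)
det barrel 499 [617.  -39.9  79. ] [605.9 -48.1  76. ]
stopper 2425 z med 122.4 [[-7.8, -7.3, 121.2], [9.3, 8.9, 126.3]]
celltop 2827 z med 140.4 [[-1.8, -9.1, 135.6], [22.6, 9.1, 142.9]]
```

View pics/w6.png

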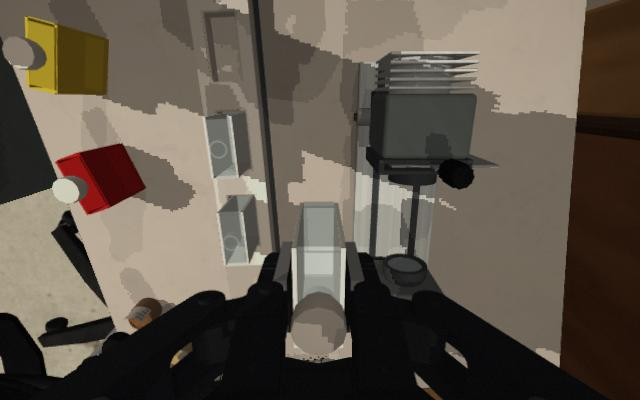

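The held cell is centred in the fingers (top edge at (320,205), stopper at (320,325)). The gap lies between the barrels at (410,175) and (405,270), which gives beam_mid at about (0.603, -0.007). I'm moving above it.

Call:
send_rows(moves=[-0.006,0.02,0,0,0,0,-0.01,0.03,0,0,0,0,0,0.0185,0,0,0,0,0,0,0,0,0,0,0,0,0,0,0,0])

```text
t: 9.6
tcp_pos: [0.6024, -0.0055, 0.3283]
tool_rot: [-0.001, 0.665, 0.747, -0.0]
wrist_force: [-0.7, -0.5, -1.3]
grip_width: 0.02
gripper_force: 18.1
```

Call:
send_rows(moves=[0,0,0,0,0,0,0,0,0,0,0,0])

```text
t: 9.8
tcp_pos: [0.6023, -0.0062, 0.3289]
tool_rot: [-0.0, 0.665, 0.747, -0.0]
wrist_force: [0.2, -0.9, -1.9]
grip_width: 0.0196
gripper_force: 18.1
```

Call:
send_rows(moves=[-0.0008,0.0006,0.015,0,0,0,0,0,0.02,0,0,0,0,0,0.015,0,0,0,0,0,0,0,0,0])

```text
t: 10.2
tcp_pos: [0.6027, -0.0072, 0.2768]
tool_rot: [-0.002, 0.665, 0.747, -0.001]
wrist_force: [0.2, -0.1, -1.6]
grip_width: 0.0199
gripper_force: 18.1
```

```bash
python3 b.py
```

```text
[602.7  -7.2 276.8] [[-0.115, 0.993, -0.004], [0.993, 0.115, 0.001], [0.001, -0.004, -1.0]] 10.2 18.08997005224228
rail [(-50, 572.1, 577.7), (-40, 571.4, 643.2), (-30, 569.9, 642.0), (-20, 569.1, 641.2), (-10, 567.6, 639.4), (0, 566.8, 638.8), (10, 565.3, 637.6), (20, 568.8, 636.2)]
knob 929 ((609.6127319335938, 41.91999435424805), 7.588662624359131)
stopper 2441 z med 122.5 [[-7.7, -7.3, 121.3], [9.3, 8.9, 126.5]]
celltop 2831 z med 140.4 [[-1.4, -9.1, 135.8], [22.7, 9.2, 143.0]]
```

View pics/w6.png

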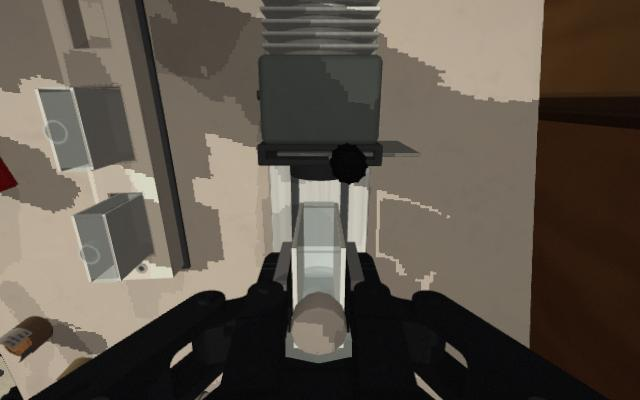

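The cell is centred over the gap, with the shutter knob at (348,163) at x' = +12 mm (fully open). I'll finish the descent.

Call:
send_rows(moves=[0,0.0004,0.012,0,0,0,0,0,0.015,0,0,0,0,0,0.012,0,0,0,0,0,0.007,0,0,0,0,0,0,0,0,0,0,0,0,0,0,0])

```text
t: 10.85
tcp_pos: [0.6044, -0.0073, 0.233]
tool_rot: [0.0, 0.665, 0.747, 0.0]
wrist_force: [-0.4, -0.2, -0.4]
grip_width: 0.0196
gripper_force: 18.1
```

Call:
send_rows(moves=[0,0,0,0,0,0,0,0,0,0,0,0])

```text
t: 11.05
tcp_pos: [0.6044, -0.0073, 0.2334]
tool_rot: [0.001, 0.665, 0.747, 0.0]
wrist_force: [0.5, 0.7, -1.8]
grip_width: 0.0197
gripper_force: 18.1
```

```bash
python3 b.py
```

```text
[604.4  -7.3 233.4] [[-0.115, 0.993, 0.001], [0.993, 0.115, -0.0], [-0.0, 0.001, -1.0]] 11.05 18.140328526496887
rail [(-40, 571.3, 573.5), (-30, 570.0, 583.7), (-20, 568.8, 640.9), (-10, 567.5, 639.6), (0, 566.1, 638.5), (10, 564.9, 579.3)]
knob 1914 ((609.8209838867188, 41.918922424316406), 7.620452880859375)
det barrel 402 [617.  -42.5  78.7] [605.8 -48.   76.2]
stopper 2428 z med 122.5 [[-7.9, -7.4, 121.3], [9.3, 8.9, 126.4]]
celltop 2832 z med 140.4 [[-1.2, -9.1, 135.7], [22.6, 9.2, 143.1]]
```

Call:
send_rows(moves=[0,-0.001,0.005,0,0,0,0,0,0,0,0,0,0,0,0,0,0,0,0,0,0,0,0,0])

```text
t: 11.5
tcp_pos: [0.6033, -0.0074, 0.2277]
tool_rot: [0.0, 0.665, 0.747, 0.0]
wrist_force: [-0.1, -0.1, -1.2]
grip_width: 0.0198
gripper_force: 18.1
```

Call:
send_rows(moves=[0,0,0,0,0,0,0,0,0,0,0,0,0,0,0,0,0,0])

```text
t: 11.8
tcp_pos: [0.6033, -0.0073, 0.2277]
tool_rot: [0.0, 0.665, 0.747, 0.0]
wrist_force: [0.9, 0.9, -0.8]
grip_width: 0.0198
gripper_force: 18.1
```

The cell is on the beam, still, and touching nothing, so I'm handing in.

```bash
python3 -c "
from cell import ctrl
print(ctrl.hand_in())"
```

```text
the job is handed in; nothing more can be done
None
```

The shutter was pushed open to its end stop and the stoppered cell is held upright on the beam, within about 1 mm of the midpoint I measured from the camera images. The job was handed in at 11.8 s; no verdict was shown.

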